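# Hang a turned knob in front of the dryer and switch it on

## Task

Hook the steel hanger of the freshly finished wooden knob over the drying rail, at least 10 cm to one side of the dryer's pointer, slide it along the rail without lifting it off until it hangs in line with the pointer (within 1 cm), and let go of it. Only then turn the dryer's selector to the three-dot setting, so that it clicks in there, and leave it. Do not push about the spray can, glue bottle, wax jar or plain wooden blank.

Things in the scene. Friction and masses are not known exactly. Their poses are not given: they have to be found in the camera images.
- hanger: The workpiece, 185 mm tall, about 0.28 kg, standing on the table: a turned light-wood knob (66 mm diameter, 70 mm tall, flat foot) carrying a steel strap hook and a flat grip tab above it. Origin: centre of the underside; z up; x points to the hook's open side. Strap: 24 mm wide along y, 4 mm thick; its back leg stands at x = -18 mm, its roof-shaped top peaks at x = 0, z = 146 mm.
- hook_eye (a point): Point of the hanger at (0, 0, 132 mm) in its frame, under the roof of the hook: it lies on the rail's axis when the hanger hangs on the rail. Axes as hanger.
- hook_mouth (a point): Middle of the hook's open mouth, at (18, 0, 94 mm) in the hanger's frame: the rail enters here, moving in the hanger's -x. The mouth is open from z = 74 mm (strap on the wood) to z = 114 mm (end of the hook's free tip, at x = 16 to 20 mm). Axes as hanger.
- hanger_tab (a point): Centre of the hanger's steel grip tab, at (0, 0, 163 mm) in its frame: 30 mm wide along x, 12 mm thick along y, from z = 141 to 185 mm. Axes as hanger.
- rail: Fixed horizontal round steel rail, 12 mm diameter, 400 mm long along the body's y, its axis 180 mm above the table, with a 16 mm post on a 70 mm round foot at each end (y = +-200 mm). Origin: on the table under the rail's middle; x points away from the robot, to the dryer's side. Clear for hanging between y = -155 and +155 mm.
- dryer: Fixed grey blower box behind the rail, 110 x 130 mm, 140 mm tall, with a round grille on its front and a steel arrow on top that points at the rail (height 156 mm). Origin: centre of the underside, 150 mm behind the rail's axis; axes parallel to the rail's; the arrow lies in the plane y = 0.
- pointer (a point): Tip of the dryer's arrow, 45 mm behind the rail's axis, 156 mm above the table. The place for the hanger on the rail is straight in front of it. Axes as dryer.
- dial_centre (a point): Centre of the selector's dial, on the face of the fixed grey selector box (face 170 x 170 mm), 110 mm above the table. z is the face's outward normal, leaning 35 degrees (0.61 rad) from vertical towards the robot's side; x points up the slope, y to the left. Marks at 57 mm radius, from left clockwise: a bar (off), one, two, three, four dots (in tight groups).
- selector (a joint): Angle of the black selector knob in rad, growing clockwise as seen facing the dial: 0 at the bar (off), 0.5 one dot, 1.0 two dots (pointing straight up the slope), 1.5 three dots, 2.0 four dots (end stop). It clicks into each of these; about 0.12 N m takes it over a click. Its grip bar points at the angle (1.0 - value) from the dial's x, counter-clockwise positive.
- bar_height (a point): Point on the selector's axis, 26 mm above the face, at mid-height of its upright grip bar. The bar is 16 mm thick, 72 mm long (from 30 mm behind the axis to 42 mm ahead; a white line marks the pointing end) and stands from 10 to 43 mm above the face, on a round skirt of 36 mm radius. Axes as dial_centre.
- spray_can: Bystander: black spray can, 66 mm diameter, 190 mm tall, upright. Origin: centre of its underside.
- glue_bottle: Bystander: clear glue bottle with a yellow cap, 56 mm diameter, 160 mm tall, upright. Origin: centre of its underside.
- wax_jar: Bystander: amber jar with a steel lid, 70 mm diameter, 55 mm tall. Origin: centre of its underside.
- plain_blank: Bystander: turned wooden knob like the one to be hung but without hook, 66 mm diameter, 70 mm tall. Origin: centre of its underside.
Things that resemble listed ones, but are neither listed nor needed, are in the scene too. Leave any pink or red look-alike of the hanger alone.

How it is judged:
By the outcome, as a careful person would: the job done as asked, in the order asked, and still so for the second after the job is handed in, with the robot touching nothing.
It also fails if it takes over 54 s, if anything falls off the work surface, if the arm or the gripper's body presses on something with over 40 N, if the wrist force passes 120 N, or if a joint passes its speed limit or range.

## Robot

A 6-joint arm with a two-finger parallel gripper is mounted at the origin on the work surface. World frame = base frame: x ahead of the robot, y to its left, z up, the work surface at z = 0. Lengths are in m, angles in rad, forces in N, time in s.
With the tool pointing down it reaches from about 0.35 to 0.775 m from the base axis. Payload 7.3 kg.
Tool frame: the origin (TCP) lies on the centre line of the jaws, within the pads' length; the fingertips stand 22 mm ahead of it and the grasp point (between the pads) lies 3 mm ahead of it (manip.tip_extent is the distance from the TCP to the fingertips, in m); z points along the fingers, y is the line along which they close (so a half turn about z gives the same grasp; the last joint's range is limited). The gripper opens to 92 mm and grips with 3 to 60 N. Pads are 19 mm wide; open, the fingers measure 130 mm over their backs; the gripper's body (75 mm by 190 mm) begins 47 mm behind the grasp point.
Start: joints at [1.032, 0.342, 1.524, -0, 1.275, -0.146], TCP at [0.201, 0.485, 0.249] pointing down, gripper open.
Joint ranges: [-2.53, 2.53], [-0.77, 2.02], [0.04, 2.7], [-1, 4.14], [0.28, 2.66], [-3.11, 3.11]. Speed limits (rad/s): [2.57, 2.57, 3.14, 3.14, 3.14, 3.14].

## Interface

Orientations are given as a 3x3 rotation matrix whose columns are the frame's x, y, z axes.
In Python, from plant import manip gives the robot as it stands.
- The arm moves only by the tool drive_tool, never from a script. Its argument "rows" is a list of rows, each a list of 6 numbers: the shift along the tool's x, y, z in cm, then the turn, a rotation vector about the tool's x, y, z in rad. A call has 1 to 10 rows; each row shifts and turns the commanded pose from where the row before left it, along the tool's axes as they then stand; what a row does not reach is not made up. A row lasts 1/8 s, in which the tool goes at most 62.5 mm and 10.7 degrees, less where a joint would pass 70% of its speed; a pose out of reach is approached as far as the arm can. A call is refused whole if a number of a shift passes 6.25 or a number of a turn 0.188, either way. A call with a gripper value outside its range is refused whole. "grip" is the closure, from 0 (fully open) to 1 (shut), set as the call begins (left out, the last holds). The fingers move at their own pace and stop on an object; "newtons" is the grip in N (left out, the last holds). Time passes only in rows, so rows that do not move let the fingers close. It gives the time, the measured TCP pose, the force, the opening and the grip force at its end, in the units of the state.
- manip.sense(): the state, without advancing time (a new reading comes with each control period).
- manip.read_camera(name): name is "scene" or "side" or "wrist"; returns the picture (400x640x3 uint8, red, green, blue); there is no depth.
- manip.camera_info(name): a dict with "fx", "fy", "cx", "cy" (pixels), "camera_from_world" (4x4, takes a point from world to camera coordinates); the wrist camera has in their place "T_tool_cam" (4x4, takes a point from camera to tool coordinates, whose origin is the TCP and whose axes are the flange's). Camera axes: x right, y down, z forward; pixel columns grow to the right and rows downward; lengths in m; the calibration is good to about 2 mm. A picture is of the moment at which its call begins: read the wrist's pose just before it. camera_info takes no time and is no camera call.
- manip.close_job(): hands the job in; it is judged then, once.
The state is a dict: "time": time; "joint_pos": joint angles; "qvel": joint speeds; "joint_efforts": joint torques, N m; "eef_pos": TCP position; "tool_rot": TCP orientation; "contact_force": force on the tool from outside, world axes, zero at the start; "moment": the same for the moment, N m; "gripper_width": finger opening in m; "gripper_force": force on a finger pad.
Only numpy, scipy, OpenCV 4.12 (cv2) and the standard library are available. Lean on these libraries where they do the work, as an engineer would, in place of code of your own. Each camera call takes 0.05 s, during which the arm holds its last target. There are 200 camera calls.

## Working session

There is one attempt and no reset: what is moved stays moved. The work goes in short steps, Python scripts to look and compute and a tool call to move; the robot and the scene stay as the last step left them, time stands still between calls to the robot, and variables do not carry over. Pictures are saved under pics/ and viewed, at most 10 in all, crops included, and the job is handed in when it is done.

Besides the shell and the picture viewer there is one more tool, called after ">>>" as name([rows], argument=value, ...), one row to a line, values as JSON. drive_tool: Moves the arm, as the interface text tells. Its arguments: {"type":"object","properties":{"rows":{"type":"array","items":{"type":"array","items":{"type":"number"}}},"grip":{"type":"number"},"newtons":{"type":"number"}},"required":["rows"]}

```bash
mkdir -p pics; ls
python3 - <<'E'
from plant import manip
import cv2,numpy as np
np.set_printoptions(precision=4,suppress=True)
for n in("scene","side"):
    cv2.imwrite(f"pics/{n}0.png",manip.read_camera(n)[:,:,::-1])
for n in("scene","side","wrist"): print(n,manip.camera_info(n))
s=manip.sense();print(s["time"],s["eef_pos"],s["tool_rot"],manip.tip_extent)
E
```

```text
pics
scene {'fx': 513.0886327699337, 'fy': 513.0886327699337, 'cx': 314.0646557075264, 'cy': 193.43990068175216, 'camera_from_world': array([[-0.874 ,  0.486 ,  0.003 ,  0.5389],
       [ 0.2605,  0.4736, -0.8413,  0.0128],
       [-0.4103, -0.7345, -0.5405,  1.5383],
       [ 0.    ,  0.    ,  0.    ,  1.    ]])}
side {'fx': 388.54649081874845, 'fy': 388.54649081874845, 'cx': 324.4143078140348, 'cy': 190.3331399471213, 'camera_from_world': array([[ 0.7964, -0.6046, -0.0154, -0.529 ],
       [-0.3841, -0.4859, -0.7851,  0.2754],
       [ 0.4672,  0.6312, -0.6192,  0.9958],
       [ 0.    ,  0.    ,  0.    ,  1.    ]])}
wrist {'fx': 352.0504940511539, 'fy': 352.0504940511539, 'cx': 319.33658874682067, 'cy': 201.48689562876112, 'T_tool_cam': array([[-0.    , -0.9574, -0.2887,  0.0784],
       [ 1.    , -0.0004,  0.0012,  0.0008],
       [-0.0013, -0.2887,  0.9574, -0.1344],
       [ 0.    ,  0.    ,  0.    ,  1.    ]])}
0.1 [0.2008 0.4848 0.2482] [[-0.9239  0.3828 -0.0007]
 [ 0.3828  0.9239 -0.0011]
 [ 0.0002 -0.0012 -1.    ]] 0.022
```

View pics/scene0.png

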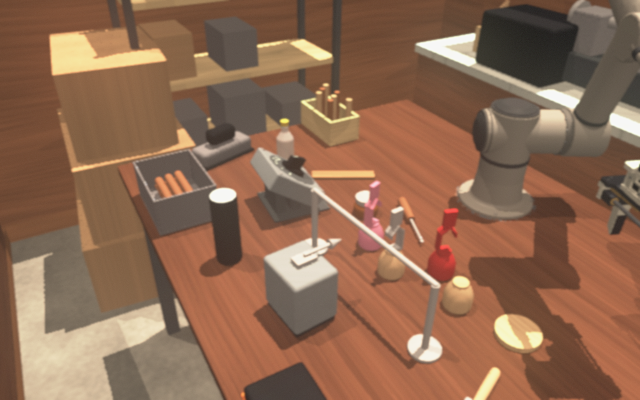

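View pics/side0.png

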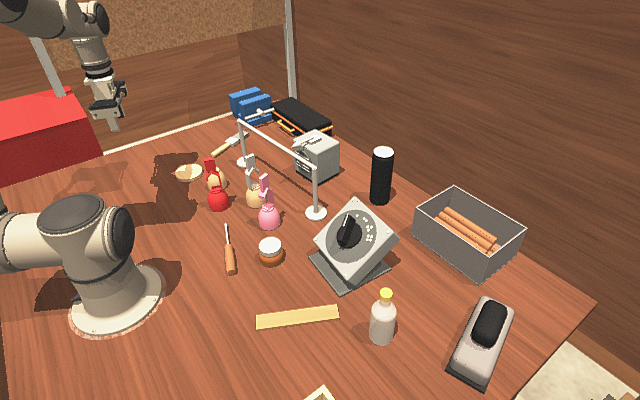

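The scene picture shows four knob-like things: the wood and steel one at (392,262), pink at (372,235), red at (442,262), and the hookless blank at (458,295). In the side picture they are at (256,195), (268,215), (217,200) and (215,180). The light-wood one with the steel strap fits the description. Next I confirm it in an enlarged crop and read off the points.

Run:
```python
import cv2,numpy as np
a=cv2.imread("pics/scene0.png")[170:370,240:480];b=cv2.imread("pics/side0.png")[100:300,180:420]
def up(im,x0,y0,k):
    o=cv2.resize(im,None,fx=k,fy=k,interpolation=cv2.INTER_CUBIC)
    for x in range(0,im.shape[1],20):
        cv2.putText(o,str(x0+x),(int(x*k),8),0,.3,(255,255,255),1);cv2.line(o,(int(x*k),10),(int(x*k),16),(255,255,255),1)
    for y in range(0,im.shape[0],20):
        cv2.putText(o,str(y0+y),(0,int(y*k)+4),0,.3,(255,255,255),1);cv2.line(o,(20,int(y*k)),(26,int(y*k)),(255,255,255),1)
    return o
cv2.imwrite("pics/c1.png",up(a,240,170,3));cv2.imwrite("pics/c2.png",up(b,180,100,3))
```

```text
(no output)
```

View pics/c1.png

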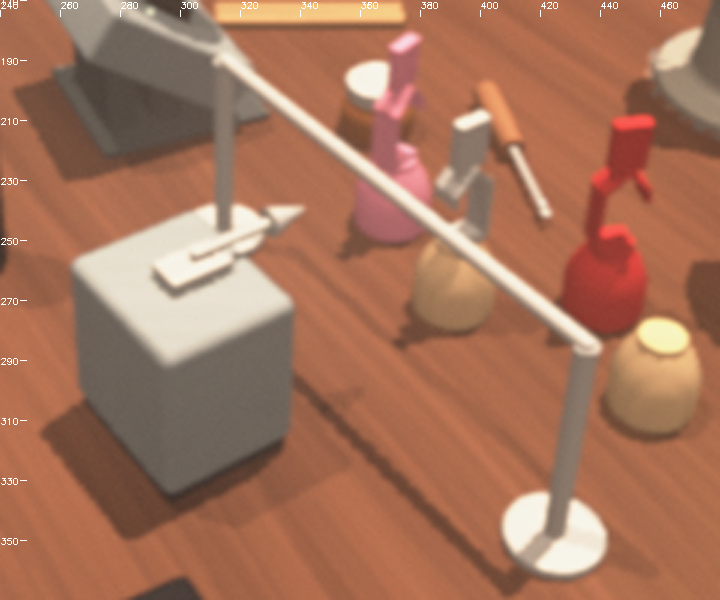

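View pics/c2.png

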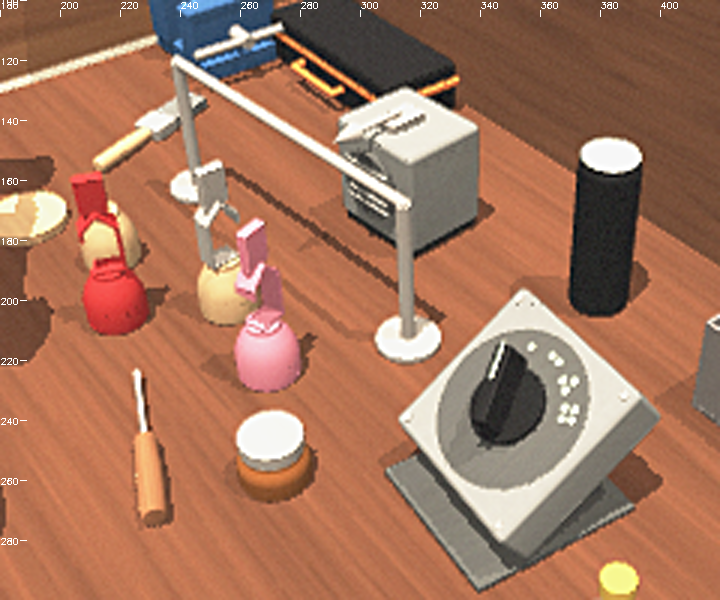

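The target is confirmed: light-wood knob with a steel strap, tab top at scene (396,208) and side (250,154). The pink and red ones are look-alikes, and the blank behind red has no hook. Now I fit the poses.

```bash
cat > h.py <<'E'
from plant import manip
import cv2,numpy as np
from scipy.optimize import least_squares
from scipy.spatial.transform import Rotation as R
np.set_printoptions(precision=4,suppress=True)
def cam(n,s=None):
    c=manip.camera_info(n);K=np.array([[c["fx"],0,c["cx"]],[0,c["fy"],c["cy"]],[0,0,1]])
    if n=="wrist":
        T=np.eye(4);T[:3,:3]=s["tool_rot"];T[:3,3]=s["eef_pos"];return K,np.linalg.inv(T@c["T_tool_cam"])
    return K,c["camera_from_world"]
def proj(C,P):
    K,T=C;q=(np.atleast_2d(P)@T[:3,:3].T+T[:3,3])@K.T;return q[:,:2]/q[:,2:]
def Rz(a): return R.from_euler("z",a).as_matrix()
def fit(obs,x0,place):
    """obs: list of (cam, local pt, pixel); place(x,P)->world"""
    f=lambda x:np.concatenate([(proj(C,place(x,np.array(p)))[0]-px) for C,p,px in obs])
    r=least_squares(f,x0,loss="soft_l1");return r.x,f(r.x).reshape(-1,2)
flat=lambda x,P:Rz(x[2])@P+[x[0],x[1],0]
tilt=R.from_euler("y",-35,degrees=True).as_matrix() # normal leans to local -x
dial=lambda x,P:Rz(x[2])@tilt@P+[x[0],x[1],.110]
E
python3 - <<'E'
from h import *
S,D=cam("scene"),cam("side")
print("rail",*fit([(S,[0,-.2,.18],(315,189.5)),(S,[0,.2,.18],(437,285.5)),(D,[0,.2,.18],(239,120.5)),(D,[0,-.2,.18],(315,168)),(S,[.105,0,.156],(341,240)) if 0 else (S,[.0,.2,0],(424,348)),(D,[0,-.2,0],(316,214))],[.6,.1,0],flat))
for yaw in(0,1.5,3,-1.5):
  print("hanger",*fit([(S,[0,0,.185],(395.5,209)),(D,[0,0,.185],(250,155)),(S,[0,0,.035],(391.5,265)),(D,[0,0,.035],(255.5,196)),(D,[.018,0,.114],(257.5,172.5)),(D,[-.018,0,.1],(248,182)),(S,[-.018,0,.09],(399,242)),(S,[.018,0,.114],(388,233))],[.5,.1,yaw],flat))
h=.085
for yaw in(0,-.7):
  print("dial",*fit([(D,[h,h,0],(313.5,238.5)),(D,[h,-h,0],(354,197)),(D,[-h,-h,0],(400,238)),(D,[-h,h,0],(353,285))],[.6,-.2,yaw],dial))
for n,pts in dict(can=[(.19,(286,199),S,(224,196)),(.19,(384,152),D,0)],).items(): pass
def ground(C,px,z):
    K,T=C;d=T[:3,:3].T@np.linalg.inv(K)@[*px,1];o=-T[:3,:3].T@T[:3,3];return (o+d*(z-o[2])/d[2])[:2]
for n,C,px,z in [("can",S,(224,196),.19),("can",D,(383,152),.19),("pink tab",S,(374,184),.185),("pinktab",D,(263,175),.185),("red tab",S,(450,210),.185),("redtab",D,(210,159),.185),("jar",D,(270,243),.055),("jar",S,(364,198),.055),("blank",S,(461,282),.07),("glue",D,(386,294),.16),("glue",S,(285,122),.16)]: print(n,ground(C,px,z))
E
```

```text
rail [0.569  0.1474 0.0982] [[-0.977  -0.1399]
 [-1.4267 -2.129 ]
 [-1.3568 -0.2579]
 [-1.5295 -0.7412]
 [ 0.1439  0.5161]
 [-0.6743 -0.3189]]
hanger [ 0.4701  0.1162 -0.1931] [[ 0.4359 -0.2749]
 [-0.9428 -0.0253]
 [-1.0973 -5.1047]
 [-0.2105 -2.321 ]
 [ 0.1121 -0.0094]
 [-0.7945 -2.8113]
 [ 0.264  -1.5106]
 [-1.8212  2.2422]]
hanger [ 0.4701  0.1162 -0.1931] [[ 0.4359 -0.2749]
 [-0.9428 -0.0253]
 [-1.0973 -5.1047]
 [-0.2105 -2.321 ]
 [ 0.1121 -0.0094]
 [-0.7946 -2.8114]
 [ 0.264  -1.5105]
 [-1.8212  2.2421]]
hanger [0.4701 0.1162 6.0901] [[ 0.4359 -0.2749]
 [-0.9428 -0.0253]
 [-1.0973 -5.1047]
 [-0.2105 -2.321 ]
 [ 0.1122 -0.0094]
 [-0.7946 -2.8114]
 [ 0.2641 -1.5105]
 [-1.8213  2.242 ]]
hanger [ 0.4701  0.1162 -0.1932] [[ 0.4358 -0.2749]
 [-0.9428 -0.0254]
 [-1.0973 -5.1046]
 [-0.2104 -2.3211]
 [ 0.1124 -0.0091]
 [-0.7947 -2.8117]
 [ 0.2643 -1.51  ]
 [-1.8216  2.2417]]
dial [ 0.5444 -0.2954  1.8131] [[-0.0645 -7.0709]
 [-0.0442 -0.3295]
 [-4.8339  6.9664]
 [ 5.754   0.3573]]
dial [ 0.5444 -0.2954  1.8131] [[-0.0645 -7.0709]
 [-0.0442 -0.3295]
 [-4.8339  6.9664]
 [ 5.754   0.3573]]
can [ 0.7939 -0.1134]
can [ 0.7911 -0.1287]
pink tab [0.4526 0.0042]
pinktab [ 0.4511 -0.    ]
red tab [0.3663 0.1791]
redtab [0.3677 0.1697]
jar [ 0.3848 -0.1231]
jar [ 0.3916 -0.1177]
blank [0.4062 0.2841]
glue [ 0.4544 -0.4901]
glue [ 0.4608 -0.4686]
```

Run:
```python
from h import *
D=cam("side");S=cam("scene");h=.085
for yaw in(0,-.7):
  x,r=fit([(D,[h,h,0],(354,197)),(D,[h,-h,0],(400,238)),(D,[-h,-h,0],(353,285)),(D,[-h,h,0],(313.5,238.5))],[.6,-.2,yaw],dial);print(x,r)
for v in(0,.5,1,1.5): print(v,proj(D,dial(x,.04*np.array([np.cos(1-v),np.sin(1-v),1]))))
```

```text
[ 0.5401 -0.2923 -0.0436] [[ 1.567  -0.2395]
 [-0.7918 -5.2178]
 [-0.4315  0.3367]
 [ 0.3076  5.2519]]
[ 0.5401 -0.2923 -0.0436] [[ 1.567  -0.2395]
 [-0.7918 -5.2178]
 [-0.4315  0.3367]
 [ 0.3076  5.2519]]
0 [[344.8928 219.1174]]
0.5 [[351.927 218.277]]
1 [[357.9857 221.0411]]
1.5 [[361.5511 226.8632]]
```

```bash
cat >> h.py <<'E'
def to(pos,Rt):
    s=manip.sense();Rc=s["tool_rot"]
    print("t",s["time"],"shift cm",(Rc.T@(np.array(pos)-s["eef_pos"])*100).round(2),"then turn",R.from_matrix(Rc.T@Rt).as_rotvec().round(3))
def down(yaw): # tool z down, tool y along yaw's y axis
    return Rz(yaw)@np.diag([-1.,1,-1])
E
python3 -c "
from h import *
to([.42,.116,.33],down(-.19))"
```

```text
t 0.1 shift cm [-34.37 -25.69  -8.16] then turn [-0.001 -0.    -0.203]
```

>>> drive_tool([
  [-2,-1.5,-2,0,0,0],
  [-4,-3,-2,0,0,0],
  [-4.5,-3.4,-2,0,0,0],
  [-4.5,-3.4,-2,0,0,0],
  [-4.5,-3.4,0,0,0,-0.05],
  [-4.5,-3.4,0,0,0,-0.05],
  [-4.5,-3.4,0,0,0,-0.05],
  [-3.5,-2.6,0,0,0,-0.05],
  [-1.4,-1.2,0,0,0,0],
  [0,0,0,0,0,0],
])

```text
time: 1.35
eef_pos: [0.4283, 0.1335, 0.3283]
tool_rot: [[-0.981, 0.194, -0.001], [0.194, 0.981, 0.0], [0.001, 0.0, -1.0]]
contact_force: [-0.4, 0.5, -0.3]
gripper_width: 0.0919
gripper_force: 0.0
```

Run:
```python
from h import *
s=manip.sense();print(s["eef_pos"],s["tool_rot"])
im=manip.read_camera("wrist")[:,:,::-1].copy();cv2.imwrite("pics/w1raw.png",im)
np.savez("w1.npz",p=s["eef_pos"],R=s["tool_rot"])
cv2.imwrite("pics/w1.png",cv2.resize(im,(800,500),interpolation=cv2.INTER_CUBIC))
W=cam("wrist",s)
for x,P in(([.4701,.1162,-.193],[[0,0,.185],[.018,0,.114]]),([.569,.1474,.0982],[[0,-.2,.18],[0,.2,.18],[.105,0,.156]])):
  for q in P: print(q,proj(W,flat(x,np.array(q)))*1.25)
```

```text
[0.4283 0.1335 0.3283] [[-0.981   0.1941 -0.0011]
 [ 0.1941  0.981   0.0003]
 [ 0.0011  0.0001 -1.    ]]
[0, 0, 0.185] [[384.4812 306.3772]]
[0.018, 0, 0.114] [[387.2948 291.9629]]
[0, -0.2, 0.18] [[207.7738 477.0333]]
[0, 0.2, 0.18] [[721.1683 345.8673]]
[0.105, 0, 0.156] [[479.4252 494.9661]]
```

View pics/w1.png

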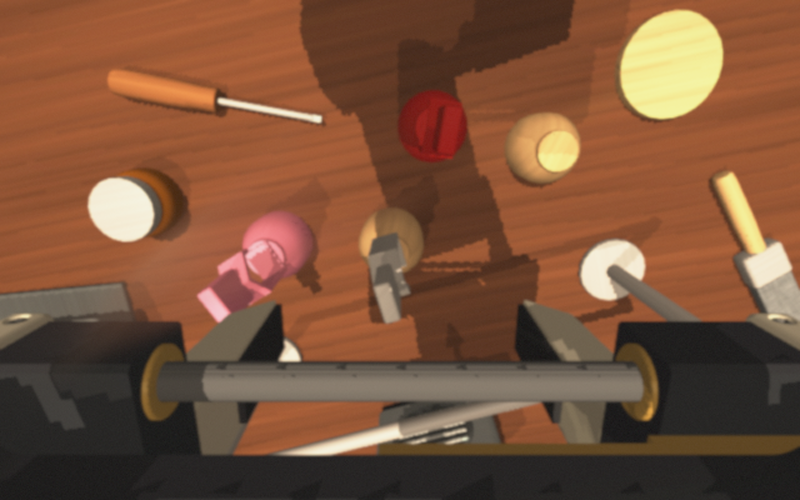

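Run:
```python
import cv2
im=cv2.imread("pics/w1raw.png")[150:270,260:380]
o=cv2.resize(im,(600,600),interpolation=cv2.INTER_CUBIC)
for k in range(0,120,10): cv2.putText(o,str(260+k),(k*5,10),0,.35,(255,255,255),1);cv2.putText(o,str(150+k),(0,k*5+4),0,.35,(255,255,255),1)
cv2.imwrite("pics/w1c.png",o)
```

```text
(no output)
```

View pics/w1c.png

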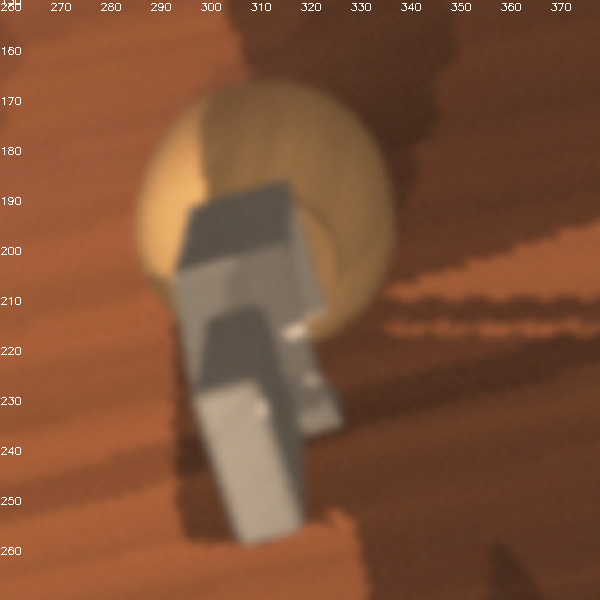

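Target seen up close: tab top face corners at raw pixels (297.5,229.5), (310,226), (306.5,259), (319,255).

Run:
```python
from h import *
z=np.load("w1.npz");W=cam("wrist",{"tool_rot":z["R"],"eef_pos":z["p"]});S,D=cam("scene"),cam("side")
t=[(W,[-.015,-.006,.185],(297.5,229.5)),(W,[-.015,.006,.185],(310,226)),(W,[.015,-.006,.185],(306.5,259)),(W,[.015,.006,.185],(319,255))]
x,r=fit(t,[.47,.116,-.19],flat);print("W only",x,r)
x,r=fit(t+[(S,[0,0,.185],(395.5,209)),(D,[0,0,.185],(250,155))],x,flat);print("all",x,r)
for n,P in dict(tip=[.018,0,.114],foot=[0,0,.035],backtop=[-.02,-.012,.13]).items(): print(n,proj(W,flat(x,np.array(P))))
x,r=fit([(S,[0,-.2,.18],(315,189.5)),(S,[0,.2,.18],(437,285.5)),(D,[0,.2,.18],(239,120.5)),(D,[0,-.2,.18],(315,168)),(S,[.105,0,.156],(341.5,240)),(S,[.0,.2,0],(424,348)),(D,[0,-.2,0],(316,214)),(W,[0,.2,0],(490,216))],[.57,.147,.098],flat);print("rail",x,r)
print(proj(W,[flat(x,np.array([0,y,.18])) for y in(-.1,-.05,0,.05)]),proj(W,flat(x,np.array([.105,0,.156]))))
print(np.array([flat(x,np.array(q)) for q in([0,.125,.18],[-.07,.125,.18],[0,0,.18])]))
```

```text
W only [0.468  0.1172 0.0748] [[-0.9592 -0.8828]
 [ 0.2218 -0.9518]
 [-0.1042  0.7988]
 [ 0.7317  1.4205]]
all [0.4683 0.1171 0.0733] [[-0.9828 -0.5331]
 [ 0.1998 -0.5804]
 [-0.1806  1.1425]
 [ 0.6565  1.7848]
 [ 1.3001 -0.2734]
 [-1.596   0.0335]]
tip [[314.8137 231.332 ]]
foot [[311.6682 195.4094]]
backtop [[292.6529 205.7933]]
rail [0.5698 0.15   0.0867] [[  0.0593   0.1732]
 [ -1.6933  -0.6583]
 [ -0.9462  -0.8241]
 [ -2.4414  -0.9336]
 [-14.2312  17.559 ]
 [ -0.1345   2.0589]
 [ -1.5054  -0.5254]
 [ -1.9772  -1.5164]]
[[263.9123 356.59  ]
 [313.5183 344.4433]
 [364.3025 332.0081]
 [416.3074 319.274 ]] [[384.9476 396.43  ]]
[[0.559  0.2745 0.18  ]
 [0.4892 0.2685 0.18  ]
 [0.5698 0.15   0.18  ]]
```

Run:
```python
from h import *
z=np.load("w1.npz");W=cam("wrist",{"tool_rot":z["R"],"eef_pos":z["p"]});S,D=cam("scene"),cam("side")
x,r=fit([(S,[0,-.2,.18],(315,189.5)),(S,[0,.2,.18],(437,285.5)),(D,[0,.2,.18],(239,120.5)),(D,[0,-.2,.18],(315,168)),(S,[.045,0,.156],(341.5,240)),(S,[.0,.2,0],(424,348)),(D,[0,-.2,0],(316,214)),(W,[0,.2,0],(490,216))],[.57,.147,.098],flat);print("rail",x,r)
print(proj(W,[flat(x,np.array([0,y,.18])) for y in(-.1,-.05,0,.05)]))
print(np.array([flat(x,np.array(q)) for q in([0,.125,.18],[-.07,.125,.18],[0,0,.18])]))
to([.4683,.1171,.24],down(.074))
```

```text
rail [0.5714 0.1491 0.0888] [[-0.8392  0.2079]
 [-2.5204 -0.7683]
 [-0.5197 -0.8193]
 [-1.7076 -1.0357]
 [ 8.0178  7.3952]
 [-0.8827  1.9438]
 [-0.8381 -0.6314]
 [-2.6373 -0.6136]]
[[263.4197 358.2336]
 [312.9085 346.0398]
 [363.5793 333.5547]
 [415.4751 320.7678]]
[[0.5603 0.2736 0.18  ]
 [0.4906 0.2674 0.18  ]
 [0.5714 0.1491 0.18  ]]
t 1.4 shift cm [-4.32 -0.91  8.84] then turn [ 0.001 -0.001 -0.268]
```

```bash
cat >> h.py <<'E'
def ground(C,px,z):
    K,T=C;d=T[:3,:3].T@np.linalg.inv(K)@[*px,1];o=-T[:3,:3].T@T[:3,3];return (o+d*(z-o[2])/d[2])[:2]
E
python3 - <<'E'
from h import *
z=np.load("w1.npz");W=cam("wrist",{"tool_rot":z["R"],"eef_pos":z["p"]});S,D=cam("scene"),cam("side")
x,r=fit([(S,[0,-.2,.18],(315,189.5)),(S,[0,.2,.18],(437,285.5)),(D,[0,.2,.18],(239,120.5)),(D,[0,-.2,.18],(315,168)),(S,[.0,.2,0],(424,348)),(D,[0,-.2,0],(316,214)),(W,[0,.2,0],(490,216))],[.57,.147,.098],flat);print("rail",x)
for n,C,px in(("S",S,(341.5,240)),("D",D,(293,146.5))):
  g=ground(C,px,.156);print(n,g,Rz(-x[2])[:2,:2]@(g-x[:2]))
cv2.imwrite("pics/x.png",0*np.zeros((2,2)))
a=cv2.imread("pics/scene0.png")[225:285,280:360];b=cv2.imread("pics/side0.png")[130:190,270:350]
cv2.imwrite("pics/arrow.png",np.hstack([cv2.resize(i,(400,300),interpolation=cv2.INTER_CUBIC) for i in(a,b)]))
E
```

```text
rail [0.5713 0.1507 0.0889]
S [0.6177 0.1232] [ 0.0438 -0.0315]
D [0.6253 0.1137] [ 0.0505 -0.0416][ WARN:0@0.184] global loadsave.cpp:1063 imwrite_ Unsupported depth image for selected encoder is fallbacked to CV_8U.
```

View pics/arrow.png

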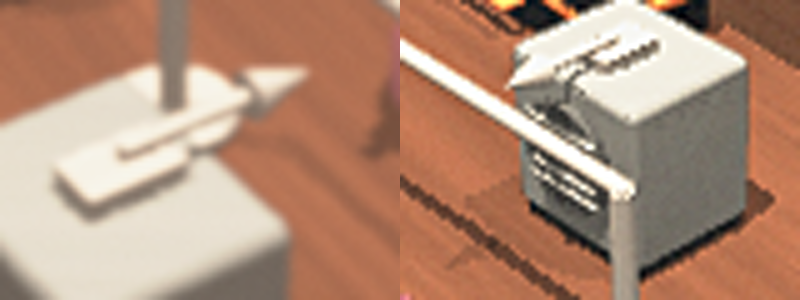

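>>> drive_tool([
  [-1,0,0,0,0,-0.04],
  [-1,0,0,0,0,-0.07],
  [-1,0,0,0,0,-0.07],
  [-0.3,0,0,0,0,-0.07],
  [0,0,0,0,0,-0.018],
  [0,0,0,0,0,0],
])

```text
time: 2.15
eef_pos: [0.4602, 0.1304, 0.3288]
tool_rot: [[-0.997, -0.075, -0.0], [-0.075, 0.997, 0.0], [0.0, 0.0, -1.0]]
contact_force: [1.2, -1.0, -0.4]
gripper_width: 0.0919
gripper_force: 0.0
```

>>> drive_tool([
  [-0.7,-1.4,1,0,0,0],
  [0,0,3,0,0,0],
  [0,0,4,0,0,0],
  [0,0,4,0,0,0],
  [0,0,2.5,0,0,0],
  [0,0,1.2,0,0,0],
  [0,0,0,0,0,0],
])

```text
time: 3.02
eef_pos: [0.4688, 0.1156, 0.1712]
tool_rot: [[-0.997, -0.074, -0.001], [-0.074, 0.997, -0.0], [0.001, -0.0, -1.0]]
contact_force: [0.4, -1.0, -0.5]
gripper_width: 0.0919
gripper_force: 0.0
```

>>> drive_tool([
  [0,0,0,0,0,0],
  [0,0,0,0,0,0],
  [0,0,0,0,0,0],
  [0,0,0,0,0,0],
  [0,0,0,0,0,0],
  [0,0,0,0,0,0],
], grip=1, newtons=30)

```text
time: 3.78
eef_pos: [0.4689, 0.1161, 0.1717]
tool_rot: [[-0.997, -0.075, 0.0], [-0.075, 0.997, 0.0], [-0.0, 0.0, -1.0]]
contact_force: [-0.1, 0.9, -0.7]
gripper_width: 0.0362
gripper_force: 0.0
```

>>> drive_tool([
  [0,0,0,0,0,0],
  [0,0,0,0,0,0],
  [0,0,0,0,0,0],
  [0,0,0,0,0,0],
])

```text
time: 4.28
eef_pos: [0.4688, 0.1161, 0.1716]
tool_rot: [[-0.997, -0.075, -0.0], [-0.075, 0.997, 0.0], [0.0, 0.0, -1.0]]
contact_force: [0.6, 0.6, -1.2]
gripper_width: 0.0119
gripper_force: 30.0
```

>>> drive_tool([
  [0,0,-1.6,0,0,0],
  [0,0,-3,0,0,0],
  [0,0,-3,0,0,0],
  [0,0,-1,0,0,-0.014],
  [-1,3,0,0,0,0],
  [-1,4,0,0,0,0],
  [-1.2,4,0,0,0,0],
  [-0.8,2.6,0,0,0,0],
  [-0.3,1,0,0,0,0],
  [0,0,0,0,0,0],
])

```text
time: 5.52
eef_pos: [0.4984, 0.2651, 0.2568]
tool_rot: [[-0.996, -0.09, -0.002], [-0.09, 0.996, -0.001], [0.002, -0.001, -1.0]]
contact_force: [0.4, -0.2, -1.8]
gripper_width: 0.0119
gripper_force: 30.0
```

Run:
```python
from h import *
s=manip.sense();print(s["eef_pos"],s["contact_force"])
np.savez("w2.npz",p=s["eef_pos"],R=s["tool_rot"])
ims={n:manip.read_camera(n)[:,:,::-1] for n in("wrist","scene","side")}
for n in ims: cv2.imwrite(f"pics/{n}2.png",ims[n])
w=cv2.resize(ims["wrist"],(480,300))
a=cv2.resize(ims["scene"][150:300,320:480],(320,300));b=cv2.resize(ims["side"][90:240,190:350],(320,300))
o=np.zeros((600,800,3),np.uint8);o[:300,:480]=w;o[:300,480:]=a;o[300:,480:]=b
o[300:,:480]=cv2.resize(ims["wrist"][200:400,160:480],(480,300),interpolation=cv2.INTER_CUBIC)
cv2.imwrite("pics/m2.png",o)
```

```text
[0.4984 0.2651 0.2568] [ 0.4059 -0.2446 -1.7968]
```

View pics/m2.png

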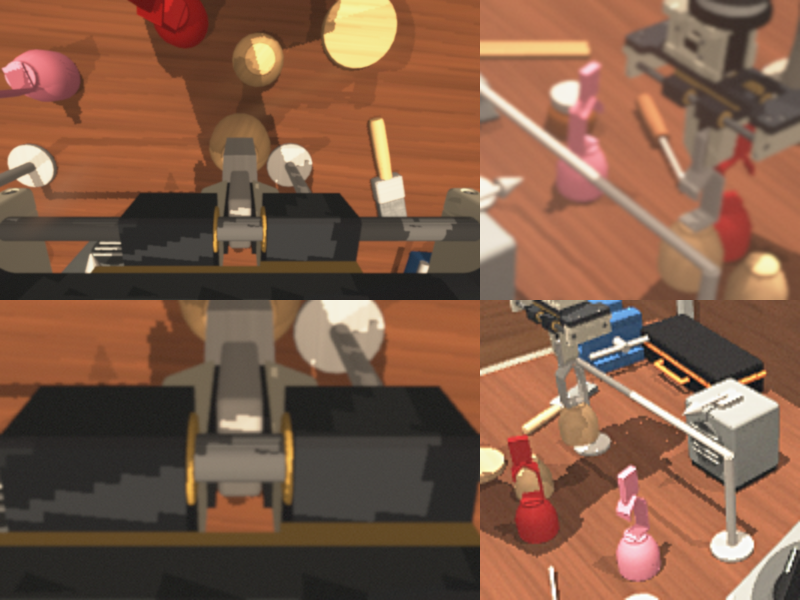

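The hanger hangs upright in the gripper in front of the rail. The wrist view shows both post feet, at raw (40,220) and (387,219). I add these to the rail fit.

Run:
```python
from h import *
z=np.load("w1.npz");W=cam("wrist",{"tool_rot":z["R"],"eef_pos":z["p"]});S,D=cam("scene"),cam("side")
z=np.load("w2.npz");W2=cam("wrist",{"tool_rot":z["R"],"eef_pos":z["p"]})
o2=[(W2,[0,-.2,0],(40,220)),(W2,[0,.2,0],(387,219))]
print("W2 only",*fit(o2,[.57,.147,.098],flat))
x,r=fit(o2+[(S,[0,-.2,.18],(315,189.5)),(S,[0,.2,.18],(437,285.5)),(D,[0,.2,.18],(239,120.5)),(D,[0,-.2,.18],(315,168)),(S,[.0,.2,0],(424,348)),(D,[0,-.2,0],(316,214)),(W,[0,.2,0],(490,216))],[.57,.147,.098],flat);print("rail",x,r)
s=manip.sense();e=s["eef_pos"];print("TCP in rail",Rz(-x[2])@(e-[x[0],x[1],0]))
for n,C,px in(("S",S,(341.4,239.2)),("D",D,(291.4,147.2))):
  g=ground(C,px,.156);print(n,g,Rz(-x[2])[:2,:2]@(g-x[:2]))
```

```text
W2 only [0.571  0.1475 0.0925] [[ 3.8314 -0.2402]
 [-3.8287 -0.0511]]
rail [0.571  0.1501 0.0913] [[ 5.9825 -0.2937]
 [-1.6828  0.2767]
 [-0.6654  0.4192]
 [-1.8038 -0.6283]
 [-0.8812 -0.8402]
 [-1.8895 -1.2069]
 [-0.2356  2.0904]
 [-1.0048 -0.8133]
 [-1.917  -1.6272]]
TCP in rail [-0.0616  0.1203  0.2576]
S [0.6164 0.1207] [ 0.0426 -0.0334]
D [0.6189 0.1133] [ 0.0444 -0.0409]
```

>>> drive_tool([
  [-0.6,0,0,0,0,0],
  [-1,0,0,0,0,0],
  [-1,0,0,0,0,0],
  [-1,0,0,0,0,0],
  [-1,0,0,0,0,0],
  [-0.8,0,0,0,0,0],
  [-0.5,0,0,0,0,0],
  [-0.25,0,0,0,0,0],
  [0,0,0,0,0,0],
])

```text
time: 6.8
eef_pos: [0.56, 0.2708, 0.2577]
tool_rot: [[-0.996, -0.089, -0.0], [-0.089, 0.996, 0.0], [0.0, 0.0, -1.0]]
contact_force: [0.7, -1.0, -2.2]
gripper_width: 0.012
gripper_force: 30.0
```

>>> drive_tool([
  [0,0,0.5,0,0,0],
  [0,0,0.8,0,0,0],
  [0,0,0.8,0,0,0],
  [0,0,0.7,0,0,0],
  [0,0,0.4,0,0,0],
  [0,0,0.2,0,0,0],
  [0,0,0,0,0,0],
])

```text
time: 7.68
eef_pos: [0.56, 0.2708, 0.2237]
tool_rot: [[-0.996, -0.089, 0.0], [-0.089, 0.996, 0.0], [-0.0, 0.0, -1.0]]
contact_force: [-0.3, -0.4, -2.4]
gripper_width: 0.012
gripper_force: 30.0
```

>>> drive_tool([
  [0,0,0.1,0,0,0],
  [0,0,0.1,0,0,0],
  [0,0,0.1,0,0,0],
  [0,0,0,0,0,0],
])

```text
time: 8.18
eef_pos: [0.5599, 0.2708, 0.2208]
tool_rot: [[-0.996, -0.089, 0.0], [-0.089, 0.996, 0.0], [-0.0, 0.0, -1.0]]
contact_force: [-0.2, 0.3, -1.8]
gripper_width: 0.0115
gripper_force: 30.0
```

>>> drive_tool([
  [0,0,0.1,0,0,0],
  [0,0,0,0,0,0],
])

```text
time: 8.43
eef_pos: [0.56, 0.2708, 0.2207]
tool_rot: [[-0.996, -0.089, 0.001], [-0.089, 0.996, 0.0], [-0.001, 0.0, -1.0]]
contact_force: [-2.9, -0.6, 4.5]
gripper_width: 0.0119
gripper_force: 30.0
```

>>> drive_tool([
  [0,-0.5,0,0,0,0],
  [0,-1,0,0,0,0],
  [0,-1.5,0,0,0,0],
  [0,-1.5,0,0,0,0],
  [0,-1.5,0,0,0,0],
  [0,-1.5,0,0,0,0],
  [0,-1.5,0,0,0,0],
  [0,-1,0,0,0,0],
  [0,-0.5,0,0,0,0],
  [0,0,0,0,0,0],
])

```text
time: 9.68
eef_pos: [0.5689, 0.1662, 0.2198]
tool_rot: [[-0.996, -0.089, -0.001], [-0.089, 0.996, 0.001], [0.001, 0.001, -1.0]]
contact_force: [-4.0, 1.3, 4.6]
gripper_width: 0.0117
gripper_force: 30.0
```

>>> drive_tool([
  [0,-0.5,0,0,0,0],
  [0,-1,0,0,0,0],
  [0,-1,0,0,0,0],
  [0,-1,0,0,0,0],
  [0,-1,0,0,0,0],
  [0,-0.5,0,0,0,0],
  [0,0,0,0,0,0],
])

```text
time: 10.55
eef_pos: [0.5735, 0.1165, 0.2198]
tool_rot: [[-0.996, -0.089, -0.001], [-0.089, 0.996, 0.001], [0.001, 0.001, -1.0]]
contact_force: [-3.7, 2.8, 3.3]
gripper_width: 0.0117
gripper_force: 30.0
```

Run:
```python
from h import *
s=manip.sense();print(s["eef_pos"],s["contact_force"])
ims={n:manip.read_camera(n)[:,:,::-1] for n in("scene","side")}
for n in ims: cv2.imwrite(f"pics/{n}3.png",ims[n])
a=ims["scene"][190:290,300:400];b=ims["side"][100:200,240:340]
o=np.hstack([cv2.resize(i,(400,400),interpolation=cv2.INTER_CUBIC) for i in(a,b)])
cv2.imwrite("pics/m3.png",o)
C=cam("scene");D=cam("side");e=s["eef_pos"]
X=[.571,.1501,.0913]
for ly in(-.05,-.04,-.03,-.02):
  P=flat(X,np.array([.045,ly,.156])); print(ly,(proj(C,P)-[300,190])*4,(proj(D,P)-[240,100])*4+[400,0])
```

```text
[0.5735 0.1165 0.2198] [-3.6785  2.7577  3.2701]
-0.05 [[143.8869 182.9087]] [[613.2462 192.7791]]
-0.04 [[154.7984 192.1985]] [[605.5077 188.0293]]
-0.03 [[165.8464 201.6046]] [[597.8407 183.3234]]
-0.02 [[177.0336 211.1292]] [[590.2443 178.6608]]
```

View pics/m3.png

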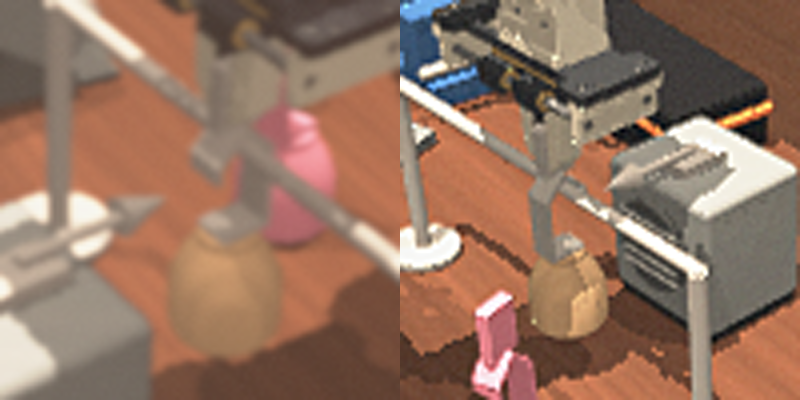

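Run:
```python
from h import *
C=cam("scene");D=cam("side");X=[.5735,.1165,.0893]
for P in([0,0,.083],[0,0,.048+.035]): pass
f=lambda P:(flat(X,np.array(P)))
print("knob mid",(proj(C,f([0,0,.083]))-[300,190])*4,(proj(D,f([0,0,.083]))-[240,100])*4+[400,0])
print("hook tip end",(proj(C,f([.02,-.012,.162]))-[300,190])*4,(proj(C,f([.02,.012,.162]))-[300,190])*4)
# pointer local to hanger by each camera, pixel-bias corrected later
for n,c,px in(("S",C,(340.75,240)),("D",D,(291.75,146.75))):
  g=ground(c,px,.156);print(n,g,Rz(-.0913)[:2,:2]@(g-X[:2]))
A=[(C,[0,0,0],(340.75,240)),(D,[0,0,0],(291.75,146.75))]
print(*fit(A,[.61,.11,.156],lambda x,P:P+x))
```

```text
knob mid [[221.7628 271.876 ]] [[563.6482 280.7629]]
hook tip end [[186.2803 162.2337]] [[213.1211 184.325 ]]
S [0.6192 0.1224] [0.046  0.0017]
D [0.6213 0.1149] [ 0.0474 -0.0059]
[0.6192 0.1199 0.1543] [[-0.6351 -0.0031]
 [-1.3435  0.041 ]]
```

Run:
```python
from h import *
C=cam("scene");D=cam("side");X=[.5735,.1165]
for n,c,px in(("S",C,(339.45,240)),("D",D,(290.4,146.75))):
  g=ground(c,px,.156);print(n,g,Rz(-.0913)[:2,:2]@(g-X))
p,r=fit([(C,[0,0,0],(339.45,240)),(D,[0,0,0],(290.4,146.75))],[.61,.11,.156],lambda x,P:P+x);print(p,r,Rz(-.0913)[:2,:2]@(p[:2]-X))
```

```text
S [0.6216 0.121 ] [0.0483 0.0001]
D [0.6178 0.1177] [ 0.0443 -0.0029]
[0.6201 0.1194 0.1543] [[ 0.2032  0.0014]
 [ 0.3122 -0.0156]] [ 0.0467 -0.0013]
```

>>> drive_tool([
  [0.1,-0.1,0,0,0,0],
  [0,0,0,0,0,0],
])

```text
time: 10.9
eef_pos: [0.5734, 0.1157, 0.2199]
tool_rot: [[-0.996, -0.089, 0.002], [-0.089, 0.996, 0.001], [-0.002, 0.001, -1.0]]
contact_force: [0.2, 5.3, 2.4]
gripper_width: 0.0118
gripper_force: 30.0
```

>>> drive_tool([
  [0,0,0,0,0,0],
  [0,0,0,0,0,0],
  [0,0,0,0,0,0],
  [0,0,0,0,0,0],
  [0,0,0,0,0,0],
  [0,0,0,0,0,0],
], grip=0.5)

```text
time: 11.65
eef_pos: [0.5729, 0.1153, 0.2197]
tool_rot: [[-0.996, -0.089, 0.0], [-0.089, 0.996, 0.0], [-0.0, 0.0, -1.0]]
contact_force: [0.2, 0.1, 0.3]
gripper_width: 0.0462
gripper_force: 0.0
```

>>> drive_tool([
  [0,0,-1,0,0,0],
  [0,0,-3,0,0,0],
  [0,0,-4,0,0,0],
  [0,0,-4,0,0,0],
  [0,0,-3,0,0,0],
  [0,0,0,0,0,0],
])

```text
time: 12.4
eef_pos: [0.5736, 0.1154, 0.373]
tool_rot: [[-0.996, -0.089, 0.006], [-0.089, 0.996, 0.0], [-0.006, -0.0, -1.0]]
contact_force: [-0.1, 0.2, 0.0]
gripper_width: 0.0461
gripper_force: 0.0
```

>>> drive_tool([
  [1,-2,0,0,0,0],
  [2,-4.5,0,0,0,0],
  [2.3,-5,0,0,0,0],
  [2.3,-5,0,0,0,0],
  [2.3,-5,0,0,0,0],
  [2.3,-5,0,0,0,0.03],
  [2.3,-5,0,0,0,0.03],
  [2,-4,0,0,0,0.03],
  [0.5,-1.5,0,0,0,0],
  [0,0,0,0,0,0],
])

```text
time: 13.65
eef_pos: [0.4304, -0.2668, 0.3689]
tool_rot: [[-1.0, 0.002, -0.001], [0.002, 1.0, 0.001], [0.001, 0.001, -1.0]]
contact_force: [0.3, 0.3, -0.8]
gripper_width: 0.046
gripper_force: 0.0
```

Run:
```python
from h import *
s=manip.sense();print(s["eef_pos"],s["tool_rot"])
np.savez("w4.npz",p=s["eef_pos"],R=s["tool_rot"])
W=cam("wrist",s)
ims={n:manip.read_camera(n)[:,:,::-1] for n in("wrist","scene","side")}
for n in ims: cv2.imwrite(f"pics/{n}4.png",ims[n])
o=np.zeros((600,800,3),np.uint8)
c=proj(W,[.54,-.292,.12])[0].astype(int);print(c)
x0=max(0,min(640-240,c[0]-120));y0=max(0,min(400-200,c[1]-100));print(x0,y0)
k=ims["wrist"][y0:y0+200,x0:x0+240]
o[:450,:540]=cv2.resize(k,(540,450),interpolation=cv2.INTER_CUBIC)
for i in range(0,240,20): cv2.putText(o,str(x0+i),(int(i*2.25),462),0,.35,(255,255,255),1)
for i in range(0,200,20): cv2.putText(o,str(y0+i),(542,int(i*2.25)+4),0,.35,(255,255,255),1)
o[475:600,:200]=cv2.resize(ims["wrist"],(200,125))
o[:240,580:]=cv2.resize(ims["scene"][190:290,310:400],(220,240),interpolation=cv2.INTER_CUBIC)
o[250:490,580:]=cv2.resize(ims["side"][110:210,245:335],(220,240),interpolation=cv2.INTER_CUBIC)
cv2.imwrite("pics/m4.png",o)
```

```text
[ 0.4304 -0.2668  0.3689] [[-1.      0.0025 -0.001 ]
 [ 0.0025  1.      0.0014]
 [ 0.001   0.0014 -1.    ]]
[297 259]
177 159
```

View pics/m4.png

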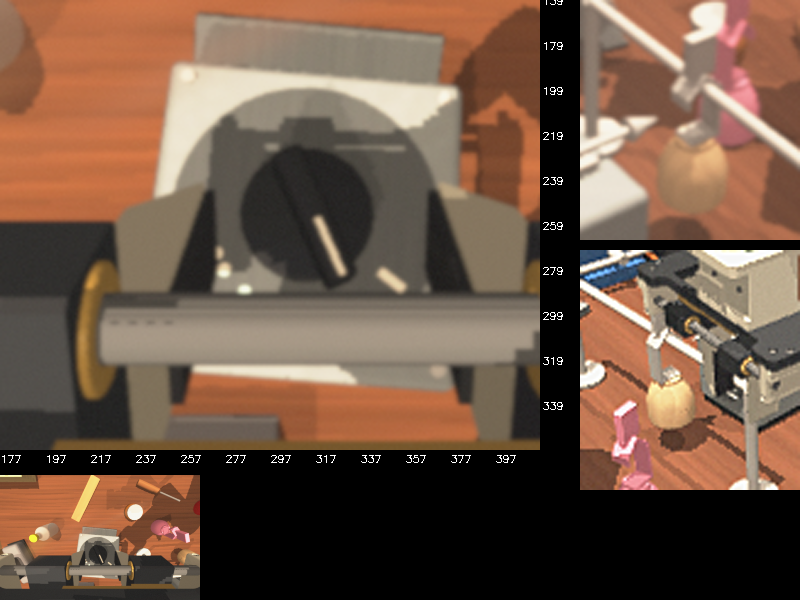

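Run:
```python
from h import *
z=np.load("w4.npz");W=cam("wrist",{"tool_rot":z["R"],"eef_pos":z["p"]});D=cam("side");h=.085
k=lambda x,y:(177+x/2.25,159+y/2.25)
w=[(W,[-h,-h,0],k(174,62)),(W,[-h,h,0],k(463,87)),(W,[h,h,0],k(445,392)),(W,[0,0,.010],k(307,214))]
d=[(D,[h,h,0],(354,196)),(D,[h,-h,0],(401,238)),(D,[-h,-h,0],(353,286)),(D,[-h,h,0],(313,238.5))]
m=lambda v,r,z:[r*np.cos(1-v),r*np.sin(1-v),z]
for n,o in(("W",w),("D",d),("WD",w+d)):
  x,r=fit(o,[.54,-.29,0.0],dial);print(n,x,r.round(1).tolist())
x,r=fit(w,[.54,-.29,0.0],dial)
q=lambda P:(proj(W,dial(x,np.array(P)))[0]-[177,159])*2.25
print("bar mark",q(m(0,.057,0)),"3dot",q(m(1.5,.057,0)),"4dot",q(m(2,.057,0)))
for v in(0,.25,.5): print(v,q(m(v,.005,.043)),q(m(v,.04,.043)),q(m(v,-.03,.043)))
```

```text
W [ 0.5401 -0.274  -0.1125] [[-1.2, -2.8], [0.4, -0.1], [3.7, 2.8], [-0.7, 0.2]]
D [ 0.5393 -0.2929 -0.0387] [[1.3, 1.0], [-1.8, -5.1], [-0.3, -0.3], [0.6, 5.7]]
WD [ 0.5401 -0.276  -0.115 ] [[-2.6, -2.9], [-1.1, 0.1], [1.8, 3.0], [-2.4, 0.3], [0.5, -2.0], [-7.2, -6.8], [-8.0, -5.2], [-1.7, -0.1]]
bar mark [388.4269 283.8353] 3dot [243.4414 307.4655] 4dot [208.8988 266.3848]
0 [316.5334 209.5631] [373.3686 254.2011] [261.1258 166.0464]
0.25 [314.7401 211.3311] [359.1413 268.9206] [271.964  155.8493]
0.5 [312.5568 212.5994] [341.5034 279.6309] [284.9345 148.6344]
```

```bash
cat > sel.py <<'E'
from h import *
z=np.load("w4.npz");W=cam("wrist",{"tool_rot":z["R"],"eef_pos":z["p"]});D=cam("side");h=.085
k=lambda x,y:(177+x/2.25,159+y/2.25)
m=lambda v,r,z:np.array([r*np.cos(1-v),r*np.sin(1-v),z])
X,res=fit([(W,[-h,-h,0],k(174,62)),(W,[-h,h,0],k(463,87)),(W,[h,h,0],k(445,392)),(W,[0,0,.010],k(307,214)),(W,m(0,.057,0),k(392,280)),(W,m(.5,.042,.043),k(344,278)),
 (D,[h,h,0],(354,196)),(D,[h,-h,0],(395,233)),(D,[-h,-h,0],(346,281)),(D,[-h,h,0],(313,238.5))],[.54,-.28,-.1],dial)
def tool(v,hz): # tool pose gripping the bar at value v, TCP hz above face on axis; tool y across bar
    B=Rz(X[2])@tilt; a=1-v
    xb=np.array([np.cos(a),np.sin(a),0]); zt=np.array([0,0,-1.]); 
    M=np.c_[-xb,np.cross(zt,-xb),zt]   # tool x back towards the robot
    return dial(X,np.array([0,0,hz])),B@M
E
python3 - <<'E'
from sel import *
print(X,res.round(1).tolist())
for v,hz in((.5,.12),(.5,.03),(1.5,.03)):
  p,T=tool(v,hz);print(p,T.tolist());to(p,T)
print(manip.sense()["joint_pos"])
E
```

```text
[ 0.5395 -0.274  -0.1073] [[-1.6, -2.9], [0.1, -0.9], [4.1, 2.1], [-0.8, -0.3], [-1.5, 1.1], [-0.4, 1.9], [-0.4, -2.3], [-1.9, -2.3], [-1.3, -0.5], [-2.5, -0.2]]
[ 0.471  -0.2667  0.2083] [[-0.7660655878836206, -0.2965194611147632, 0.5702803908962094], [-0.3997143260479387, 0.9145809168442177, -0.061401987723787604], [-0.5033606784529012, -0.2749871919282796, -0.8191520442889918]]
t 13.8 shift cm [-3.96 -0.16 16.12] then turn [ 0.185 -0.586 -0.38 ]
[ 0.5224 -0.2722  0.1346] [[-0.7660655878836206, -0.2965194611147632, 0.5702803908962094], [-0.3997143260479387, 0.9145809168442177, -0.061401987723787604], [-0.5033606784529012, -0.2749871919282796, -0.8191520442889918]]
t 13.8 shift cm [-9.09 -0.73 23.49] then turn [ 0.185 -0.586 -0.38 ]
[ 0.5224 -0.2722  0.1346] [[-0.6634195265386987, 0.48441181608878553, 0.5702803908962094], [0.553626732731182, 0.8304981858553118, -0.061401987723787604], [-0.5033606784529012, 0.2749871919282796, -0.8191520442889918]]
t 13.8 shift cm [-9.09 -0.73 23.49] then turn [-0.12  -0.609  0.589]
[-0.7028  0.2424  1.3342  0.0005  1.5655 -2.2744]
```

>>> drive_tool([
  [0,0,1,0.018,-0.058,-0.038],
  [0,0,0,0.037,-0.117,-0.076],
  [0,0,0,0.037,-0.117,-0.076],
  [0,0,0,0.037,-0.117,-0.076],
  [0,0,0,0.037,-0.117,-0.076],
  [0,0,0,0.019,-0.06,-0.038],
  [0,0,0,0,0,0],
])

```text
time: 14.68
eef_pos: [0.436, -0.2615, 0.3632]
tool_rot: [[-0.773, -0.292, 0.563], [-0.394, 0.917, -0.066], [-0.497, -0.273, -0.824]]
contact_force: [-0.2, 0.1, -0.4]
gripper_width: 0.0457
gripper_force: 0.0
```

Run:
```python
from sel import *
print(manip.sense()["joint_pos"]);to(*tool(.5,.12));to(*tool(.5,.036))
```

```text
[-0.9444 -0.0171  1.7905  0.5191  0.9983 -3.104 ]
t 14.675 shift cm [ 5.19  2.75 14.76] then turn [-0.001 -0.01  -0.005]
t 14.675 shift cm [ 5.1   2.76 23.16] then turn [-0.001 -0.01  -0.005]
```

>>> drive_tool([
  [0,0,0,0,0,0.1],
  [0,0,0,0,0,0.17],
  [0,0,0,0,0,0.17],
  [0,0,0,0,0,0.17],
  [0,0,0,0,0,0.17],
  [0,0,0,0,0,0.17],
  [0,0,0,0,0,0.17],
  [0,0,0,0,0,0.17],
  [0,0,0,0,0,0.17],
  [0,0,0,0,0,0.17],
])

```text
time: 15.92
eef_pos: [0.4366, -0.2621, 0.3633]
tool_rot: [[-0.243, 0.79, 0.562], [0.939, 0.336, -0.066], [-0.241, 0.512, -0.824]]
contact_force: [-0.1, -0.1, 0.1]
gripper_width: 0.0461
gripper_force: 0.0
```

>>> drive_tool([
  [0,0,0,0,0,0.17],
  [0,0,0,0,0,0.17],
  [0,0,0,0,0,0.17],
  [0,0,0,0,0,0.17],
  [0,0,0,0,0,0.17],
  [0,0,0,0,0,0.17],
  [0,0,0,0,0,0.17],
  [0,0,0,0,0,0.17],
  [0,0,0,0,0,0.1],
  [0,0,0,0,0,0],
])

```text
time: 17.18
eef_pos: [0.4365, -0.2622, 0.3632]
tool_rot: [[0.757, 0.333, 0.562], [0.443, -0.894, -0.067], [0.481, 0.3, -0.824]]
contact_force: [0.0, 0.6, -0.4]
gripper_width: 0.0459
gripper_force: 0.0
```

```bash
cat >> sel.py <<'E'
_t=tool
def tool(v,hz): p,T=_t(v,hz);return p,T@np.diag([-1.,-1,1])
E
python3 - <<'E'
from sel import *
s=manip.sense();print(s["joint_pos"],s["eef_pos"]);to(*tool(.5,.12));to(*tool(.5,.036))
E
```

```text
[-0.9439 -0.0153  1.7883  0.5182  0.9986 -0.0157] [ 0.4365 -0.2622  0.3632]
t 17.175 shift cm [-5.17 -2.86 14.75] then turn [0.001 0.011 0.048]
t 17.175 shift cm [-5.08 -2.87 23.15] then turn [0.001 0.011 0.048]
```

>>> drive_tool([
  [-1,-0.5,2,0,0,0],
  [-1.5,-0.9,4,0,0,0],
  [-1.5,-0.9,4,0,0,0],
  [-1,-0.5,3,0,0,0],
  [-0.1,-0.1,1.5,0,0.011,0.048],
  [0,0,0,0,0,0],
])

```text
time: 17.92
eef_pos: [0.4697, -0.2683, 0.2093]
tool_rot: [[0.766, 0.297, 0.57], [0.4, -0.915, -0.06], [0.503, 0.274, -0.819]]
contact_force: [-0.5, -1.2, 0.3]
gripper_width: 0.0461
gripper_force: 0.0
```

Run:
```python
from sel import *
s=manip.sense();print(s["joint_pos"],s["eef_pos"]);to(*tool(.5,.036))
W=cam("wrist",s);im=manip.read_camera("wrist")[:,:,::-1];cv2.imwrite("pics/w5.png",im);cv2.imwrite("pics/w5v.png",cv2.resize(im,(800,500)))
print(1.25*proj(W,[dial(X,m(.5,r,.043)) for r in(-.03,.042)]))
```

```text
[-0.8905  0.2162  1.9996  0.778   0.6154 -0.2912] [ 0.4697 -0.2683  0.2093]
t 17.925 shift cm [0.   0.11 8.56] then turn [-0.001  0.    -0.001]
[[403.9452 329.9322]
 [404.1568 196.0832]]
```

View pics/w5v.png

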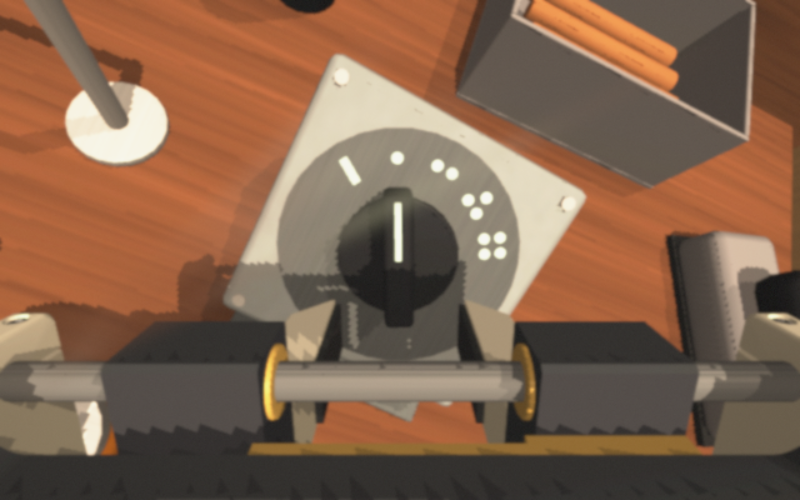

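The wrist view shows the dial square on. The grip bar points at the single dot (bar from (398,190) to (398,325)), so the value is 0.5, and the three-dot group at (478,205) is 1.0 rad clockwise. The bar is centred between the fingers, so I descend and grip.

>>> drive_tool([
  [0.2,-0.1,1.5,0,0,0],
  [0,0,2.5,0,0,0],
  [0,0,2.2,0,0,0],
  [0,0,1.3,0,0,0],
  [0,0,0.9,0,0,0],
  [0,0,0,0,0,0],
])

```text
time: 18.73
eef_pos: [0.5188, -0.2724, 0.1423]
tool_rot: [[0.766, 0.294, 0.571], [0.397, -0.916, -0.062], [0.505, 0.275, -0.818]]
contact_force: [0.1, -1.1, -0.2]
gripper_width: 0.0455
gripper_force: 0.0
```

>>> drive_tool([
  [0,0,0,0,0,0],
  [0,0,0,0,0,0],
  [0,0,0,0,0,0],
  [0,0,0,0,0,0],
  [0,0,0,0,0,0],
], grip=1, newtons=25)

```text
time: 19.35
eef_pos: [0.5184, -0.2717, 0.1426]
tool_rot: [[0.766, 0.294, 0.571], [0.397, -0.916, -0.061], [0.505, 0.274, -0.818]]
contact_force: [-4.4, 3.6, 5.6]
gripper_width: 0.0156
gripper_force: 25.0
```

>>> drive_tool([
  [0,0,0,0,0,0.05],
  [0,0,0,0,0,0.1],
  [0,0,0,0,0,0.1],
  [0,0,0,0,0,0.1],
  [0,0,0,0,0,0.1],
  [0,0,0,0,0,0.1],
  [0,0,0,0,0,0],
])

```text
time: 20.23
eef_pos: [0.5183, -0.2721, 0.1425]
tool_rot: [[0.808, -0.147, 0.571], [-0.136, -0.989, -0.062], [0.573, -0.028, -0.819]]
contact_force: [-5.6, 1.9, 3.6]
gripper_width: 0.023
gripper_force: 38.8
```

>>> drive_tool([
  [0,0,0,0,0,0.1],
  [0,0,0,0,0,0.1],
  [0,0,0,0,0,0.1],
  [0,0,0,0,0,0.1],
  [0,0,0,0,0,0.05],
  [0,0,0,0,0,0],
  [0,0,0,0,0,0],
])

```text
time: 21.1
eef_pos: [0.5185, -0.2732, 0.1428]
tool_rot: [[0.662, -0.485, 0.571], [-0.553, -0.83, -0.064], [0.506, -0.274, -0.818]]
contact_force: [-6.0, -1.0, 2.6]
gripper_width: 0.0207
gripper_force: 30.5
```

Run:
```python
from sel import *
s=manip.sense();print(s["moment"],s["contact_force"],s["tool_rot"].T@s["moment"]);B=Rz(X[2])@tilt;x=B.T@s["tool_rot"][:,0];print("value",1-np.arctan2(x[1],x[0]))
```

```text
[-0.5355  0.7474  0.5957] [-5.9684 -0.9888  2.644 ] [-0.4668 -0.5236 -0.8415]
value 1.5010726866599915
```

>>> drive_tool([
  [0,0,0,0,0,0],
  [0,0,0,0,0,0],
], newtons=50)

```text
time: 21.35
eef_pos: [0.5184, -0.2733, 0.1428]
tool_rot: [[0.662, -0.485, 0.571], [-0.553, -0.831, -0.065], [0.506, -0.273, -0.818]]
contact_force: [-7.2, -1.5, 3.3]
gripper_width: 0.0199
gripper_force: 51.1
```

>>> drive_tool([
  [0,0,0,0,0,0.06],
  [0,0,0,0,0,0],
])

```text
time: 21.6
eef_pos: [0.5181, -0.2735, 0.1425]
tool_rot: [[0.63, -0.527, 0.571], [-0.605, -0.794, -0.065], [0.488, -0.304, -0.818]]
contact_force: [-6.1, -2.5, 2.9]
gripper_width: 0.0163
gripper_force: 49.4
```

>>> drive_tool([
  [0,0,0,0,0,0],
  [0,0,0,0,0,0],
  [0,0,0,0,0,0],
  [0,0,0,0,0,0],
  [0,0,0,0,0,0],
], grip=0.5)

```text
time: 22.22
eef_pos: [0.5187, -0.2725, 0.1425]
tool_rot: [[0.63, -0.525, 0.571], [-0.605, -0.794, -0.063], [0.487, -0.306, -0.818]]
contact_force: [0.7, 0.2, -0.6]
gripper_width: 0.0459
gripper_force: 0.0
```

>>> drive_tool([
  [0,0,-1,0,0,0],
  [0,0,-2,0,0,0],
  [0,0,-2.5,0,0,0],
  [0,0,-2.5,0,0,0],
  [0,0,-1,0,0,0],
  [0,0,0,0,0,0],
])

```text
time: 22.98
eef_pos: [0.4671, -0.2672, 0.2168]
tool_rot: [[0.63, -0.526, 0.572], [-0.605, -0.794, -0.064], [0.488, -0.306, -0.818]]
contact_force: [-0.1, -0.2, -0.5]
gripper_width: 0.046
gripper_force: 0.0
```

Run:
```python
from sel import *
s=manip.sense();print(s["eef_pos"],s["contact_force"])
W=cam("wrist",s);im=manip.read_camera("wrist");cv2.imwrite("pics/w6.png",im[:,:,::-1])
# rectify the plane at bar top (43 mm) to a top view, 0.5 mm/px, and find the white line
for zz in(.043,):
  c=np.array([[.05,.05],[.05,-.05],[-.05,-.05],[-.05,.05]])
  src=proj(W,[dial(X,np.array([*q,zz])) for q in c]).astype(np.float32)
  H=cv2.getPerspectiveTransform(src,np.float32([[0,0],[200,0],[200,200],[0,200]]))
  g=cv2.cvtColor(cv2.warpPerspective(im,H,(200,200)),cv2.COLOR_RGB2GRAY)
n,l,st,ce=cv2.connectedComponentsWithStats((g>150).astype(np.uint8))
for i in range(1,n):
  if st[i][4]<60: continue
  ys,xs=np.nonzero(l==i);v=cv2.fitLine(np.c_[xs,ys].astype(np.float32),cv2.DIST_L2,0,.01,.01).ravel()[:2]
  print(st[i],ce[i],"local x,y mm",(100-ce[i][1])/2,(100-ce[i][0])/2,"value",1-np.arctan(v[0]/v[1]))
```

```text
[ 0.4671 -0.2672  0.2168] [-0.1156 -0.2375 -0.5258]
[  0   0  19  28 264] [5.9242 8.6553] local x,y mm 45.672348484848484 47.03787878787879 value 1.4816892
[55  0 16  7 90] [62.5     2.5778] local x,y mm 48.71111111111111 18.75 value -0.5707964
[136   0  30  18 313] [151.9042   7.0831] local x,y mm 46.45846645367412 -25.9520766773163 value -0.21930635
[171  12  29  38 668] [186.7904  30.4431] local x,y mm 34.778443113772454 -43.395209580838326 value 1.1753947
[ 13  20  30  25 405] [27.7136 31.7062] local x,y mm 34.14691358024692 36.14320987654321 value -0.0034672022
[103  35  35  56 520] [119.7962  62.4442] local x,y mm 18.777884615384615 -9.898076923076921 value 1.5054924
[  0  84  20  17 198] [ 7.399  90.2121] local x,y mm 4.893939393939391 46.30050505050505 value 2.159279
[133 166  33  34 620] [145.1403 186.9645] local x,y mm -43.48225806451613 -22.570161290322574 value 0.534866
[175 166  25  34 552] [189.317  187.0996] local x,y mm -43.549818840579704 -44.658514492753625 value 1.5817151
[  0 188  19  12 123] [  6.1545 195.3821] local x,y mm -47.6910569105691 46.922764227642276 value -0.18383336<stdin>:14: RuntimeWarning: divide by zero encountered in scalar divide
```

White line reads 1.505, so the selector has clicked in at three dots. Before handing in, I check by image difference that the hanger has not moved since release.

Run:
```python
from h import *
for n,(y0,y1,x0,x1) in dict(scene=(200,285,335,375),side=(125,190,268,294)).items():
    a=cv2.imread(f"pics/{n}4.png")[y0:y1,x0:x1].astype(np.float32).mean(2);b=manip.read_camera(n)[y0:y1,x0:x1].astype(np.float32).mean(2)
    print(n,np.abs(a-b).mean(),cv2.phaseCorrelate(a,b))
print(manip.sense()["time"])
print(manip.close_job())
```

```text
scene 7.1322546 ((0.073595882656317, 0.11741778751942178), 0.9257628096474542)
side 46.621304 ((0.9734397532725332, -0.2959413080054105), 0.4077923852229805)
23.125
the job is handed in; nothing more can be done
None
```

The job is handed in at 23.1 s, result not shown. By my measurements the hanger hangs within about 2 mm of the pointer line and is released, and the selector then clicked in at three dots (1.505). After the dial turn, only the scene camera confirmed the hanger still in place; the side camera check was inconclusive. I viewed 11 pictures, one over the limit of 10.

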